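Stamp the small book in the lever press

ROBOT

A 6-joint arm with a two-finger parallel gripper is mounted at the origin on a cart in front of the work surface, level with it; the furniture and walls round the work are solid. World frame = base frame: x ahead of the robot, y to its left, z up, the work surface at z = 0. Lengths are in m, angles in rad, forces in N, time in s.
With the tool pointing down it reaches from about 0.275 to 0.75 m from the base axis. Payload 10.2 kg.
Tool frame: the origin (TCP) lies between the finger pads; the fingertips stand 22 mm ahead of it and the grasp point (between the pads) lies 3 mm ahead of it; z points along the fingers, y is the line along which they close (so a half turn about z gives the same grasp; the last joint's range is limited). The gripper opens to 85 mm and grips with 20 to 120 N. Pads are 22 mm wide; open, the fingers measure 114 mm over their backs; the gripper's body (76 mm by 85 mm) begins 54 mm behind the grasp point. The pads swing forward as they close: fully open they stand 13 mm farther back than shut.
Start: joints at [0.976, 0.313, 1.498, -0, 1.331, -0.223], TCP at [0.191, 0.489, 0.253] pointing down, gripper open.
Joint ranges: [-2.94, 2.94], [-0.97, 2.17], [0.19, 2.56], [-1.23, 4.37], [0.02, 3.11], [-2.88, 2.88]. Speed limits (rad/s): [2.39, 2.39, 3.01, 3.14, 3.14, 3.14].

INTERFACE

Orientations are given as a rotation vector (axis times angle).
In Python, from plant import robot, camrig, planner, status gives the robot as it stands (robot), with the cameras (camrig), the kinematics (planner) and the readings (status). Calls block until the motion is done:
- robot.move_to(position, orientation): joint-space move of the TCP to a pose.
- robot.move_straight(position, attitude=None, speed=0.15): straight line of the TCP; attitude=None keeps the orientation; speed is the mean speed in m/s.
- robot.move_j(angles): joint-space move.
- robot.grip(opening, squeeze=None): finger opening in m; squeeze is the grip in N (None keeps the last); returns when the fingers have stopped.
- robot.wait(seconds).
- planner.ik(position, orientation): joint angles nearest the present ones, or None.
- status.state(): the state.
- camrig.capture(name): name is "scene" or "top"; returns the picture (420x560x3 uint8, blue, green, red); there is no depth.
- camrig.calibration(name): a dict with "intrinsics" (3x3 intrinsics, pixels), "distortion" ([k1, k2, p1, p2, k3] as OpenCV has them; the pictures are not rectified), "xyz" and "attitude" of the camera in the world. Camera axes: x right, y up, looking along -z (the intrinsics and any distortion apply to the point x, -y, -z); pixel columns grow to the right and rows downward; lengths in m; the calibration is good to about 2 mm. A picture is of the moment at which its call begins. calibration takes no time and is no camera call.
A pose or a line that the arm cannot do raises robot.Unreachable and nothing moves.
- robot.hand_in(): hands the job in; it is judged then, once.
The state is a dict: "t": time; "qpos": joint angles; "qd": joint speeds; "effort": joint torques, N m; "eef_pos": TCP position; "orientation": TCP orientation; "wrist_force": force on the tool from outside, world axes, zero at the start; "wrist_torque": the same for the moment, N m; "width": finger opening in m; "gripper_force": force on a finger pad.
Only numpy, scipy, OpenCV 4.12 (cv2) and the standard library are available. Lean on these libraries where they do the work, as an engineer would, in place of code of your own. Each camera call takes 0.05 s, during which the arm holds its last target. There are 200 camera calls.

TASK

Two small grey hand stamping presses stand on the bench, and a small black book lies under the die of one of them. Stamp that book: push the lever of its press all the way down to its stop, hold it there a moment, then let it spring back up fully and leave it. Do not shift the book in the press or work the lever of the empty press.

Things in the scene. Friction and masses are not known exactly. Their poses are not given: they have to be found in the camera images.
- stamp_lever_grip (a point): Centre of the level black bar grip (28 mm diameter, 36 mm long) ending the lever of the grey press that holds the book; front and lever roughly face the robot. Frame turns with the lever: y along the grip, x along the lever (13 mm wide) to its pivot, 150 mm away and 150 mm above the bench. Height 222 mm at rest, 135 mm at the stop. Push down with closed fingers, in an arc about the pivot.
- stamp_lever (a joint): Angle of that lever, rad: 0 at rest (its grip end raised 0.5 rad above level), growing as it is pushed down, 0.6 at the hard stop (0.1 rad below level). The pivot's axis is level, along the grip frame's y. A spring returns it to 0 by itself: about 3 N down on the grip starts it, about 11 N holds it at the stop.
- spare_lever (a joint): Angle of the lever of the other, empty press, of the same make and size (170 mm deep, 130 mm wide, 160 mm high without the lever); 0 at rest, 0.6 at its stop. To be left alone. Each press may stand at the left, in the middle or at the right.
- black_book: Small black case-bound book, 210 x 151 x 16 mm, lying loose and flat on the base of the press (20 mm above the bench) under the brass die, long side across the press. Origin: centre of its underside; x along its 210 mm length. The lever's grip is high above its front edge. The die comes down just onto its cover when the lever is at its stop.

How it is judged:
On the way:
1. the lever of the press with the book is at its lower stop (within 0.06 rad) for 0.2 s (value of joint stamp_lever above 0.54 rad), for 0.2 s.
At the end, for the whole second after the job is handed in: The lever of the press with the book is back up at rest (within 0.08 rad of its upper stop, still), the other lever is up too, and the book lies within 15 mm of where it was (value of joint each of stamp_lever, spare_lever below 0.08 rad and velocity of joint stamp_lever between -0.1 and 0.1 rad/s and distance of black_book from where it was at the start of the episode below 0.015 m); the robot touches nothing.
It fails at once if the lever of the empty press is worked (more than 0.2 rad) (value of joint spare_lever above 0.2 rad).
It fails at once if the book is shifted in the press by more than 15 mm (distance of black_book from where it was at the start of the episode above 0.015 m).
It also fails if it takes over 32 s, if anything falls off the work surface, if the arm or the gripper's body presses on something with over 40 N, if the wrist force passes 120 N, or if a joint passes its speed limit or range.

## Working session

There is one attempt and no reset: what is moved stays moved. The work goes in short steps, each a Python script; the robot and the scene stay as the last script left them, time stands still between calls to the robot, and variables do not carry over. Pictures are saved under pics/ and viewed, at most 10 in all, crops included, and the job is handed in when it is done.

```bash
mkdir -p pics
python3 - <<'E'
from plant import robot, camrig, planner, status
import cv2
for n in("scene","top"):
    im=camrig.capture(n); cv2.imwrite(f"pics/{n}0.png",cv2.resize(im,None,fx=2,fy=2,interpolation=cv2.INTER_CUBIC)); print(n,camrig.calibration(n))
print(status.state())
E
```

```text
scene {'intrinsics': array([[495.55372269,   0.        , 278.34533513],
       [  0.        , 495.55372269, 203.22163739],
       [  0.        ,   0.        ,   1.        ]]), 'distortion': array([-0.11932961,  0.        ,  0.        ,  0.        ,  0.        ]), 'xyz': array([-0.40394591, -0.44237598,  0.80392041]), 'attitude': array([ 0.91623754, -0.56770651, -1.03861057])}
top {'intrinsics': array([[379.22198155,   0.        , 280.55410563],
       [  0.        , 379.22198155, 210.86555559],
       [  0.        ,   0.        ,   1.        ]]), 'distortion': array([-0.04486453,  0.        ,  0.        ,  0.        ,  0.        ]), 'xyz': array([ 0.41112508, -0.0039681 ,  1.03496251]), 'attitude': array([ 0.13649839, -0.10186034, -1.59698968])}
{'t': 0.1, 'qpos': array([ 9.75569689e-01,  3.13377811e-01,  1.49832070e+00, -6.23612929e-06,
        1.33099444e+00, -2.23350943e-01]), 'qd': array([ 0.00112829, -0.00261608, -0.00074254,  0.00116056,  0.00113707,
        0.00051715]), 'effort': array([ 1.94078886e-03, -4.12898183e+01, -2.60140514e+01, -2.05352426e-04,
        3.07116599e-03,  3.11910719e-05]), 'eef_pos': array([0.19064512, 0.48895769, 0.25281581]), 'orientation': array([-5.80698597e-01, -3.08701715e+00,  1.58915063e-03]), 'wrist_force': array([ 0.21648587, -0.0360645 , -0.67243311]), 'wrist_torque': array([ 0.03797499, -0.00912047,  0.00396611]), 'gripper_force': 0.0, 'width': 0.08534563014314141}
```

View pics/scene0.png

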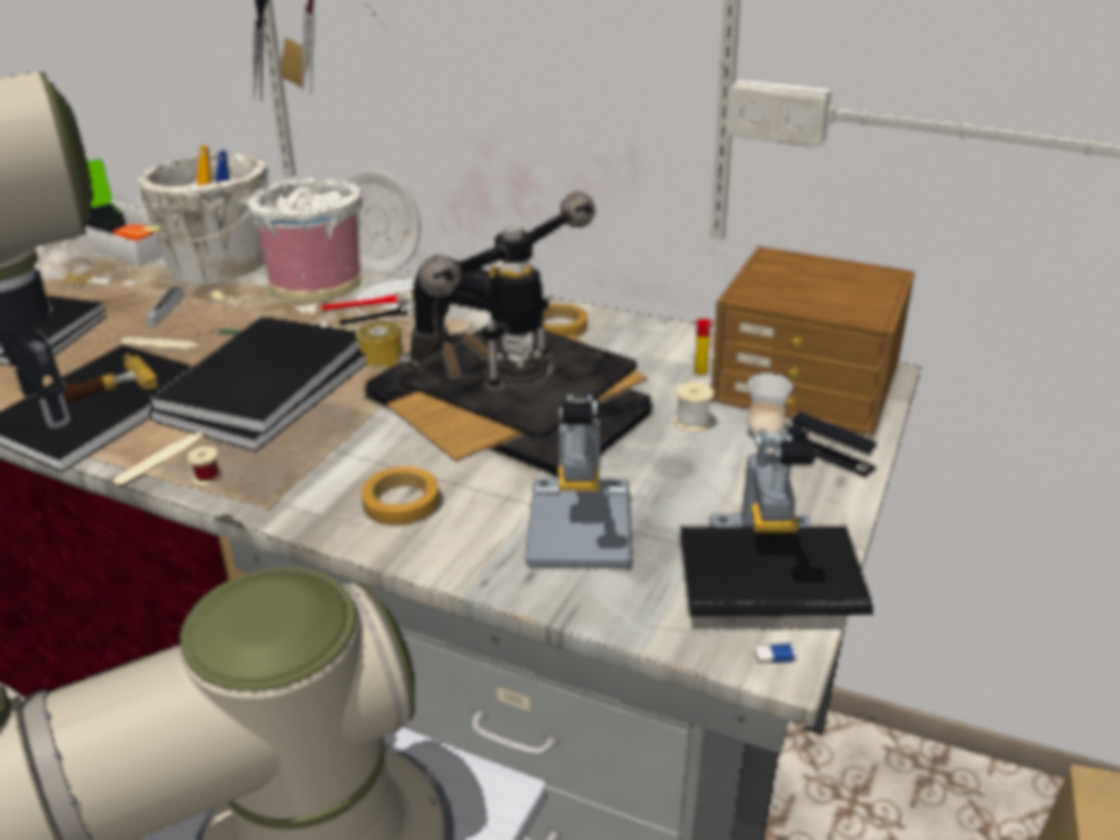

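View pics/top0.png

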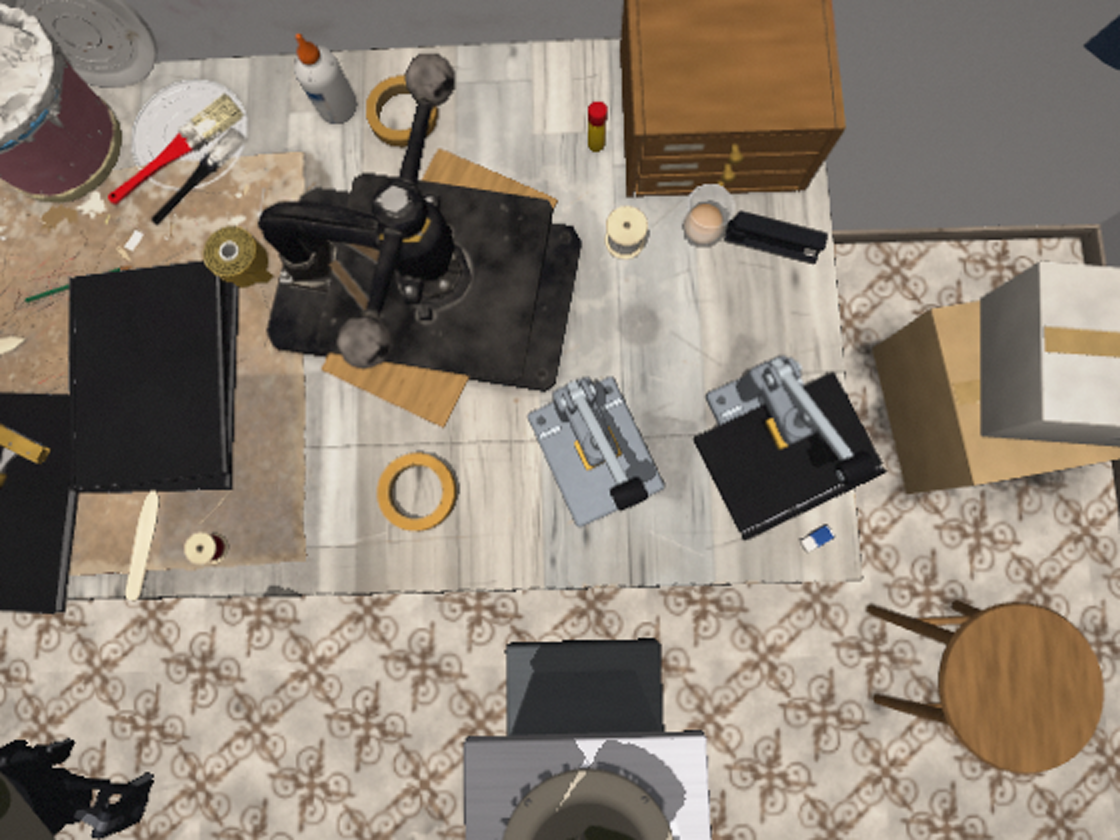

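The book is in the right-hand press. Its grip is near (852,467) in the 2x top picture and near (795,452) in the 2x scene picture. I'll enlarge both to read them more closely.

Run:
```python
import cv2,numpy as np
a=cv2.imread("pics/top0.png")[340:560,670:900]; b=cv2.imread("pics/scene0.png")[370:630,670:900]
h=lambda i:cv2.resize(i,(920,int(i.shape[0]*4)),interpolation=cv2.INTER_CUBIC)
def grid(i,x0,y0):
    i=h(i)
    for k in range(0,i.shape[1],80): cv2.putText(i,str(x0+k//4),(k,10),0,.4,(0,0,255),1); i[::8,k]=(0,0,255)
    for k in range(0,i.shape[0],80): cv2.putText(i,str(y0+k//4),(0,k+4),0,.4,(0,0,255),1); i[k,::8]=(0,0,255)
    return i
cv2.imwrite("pics/c.png",np.vstack([grid(a,670,340),grid(b,670,370)]))
```

```text
(no output)
```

View pics/c.png

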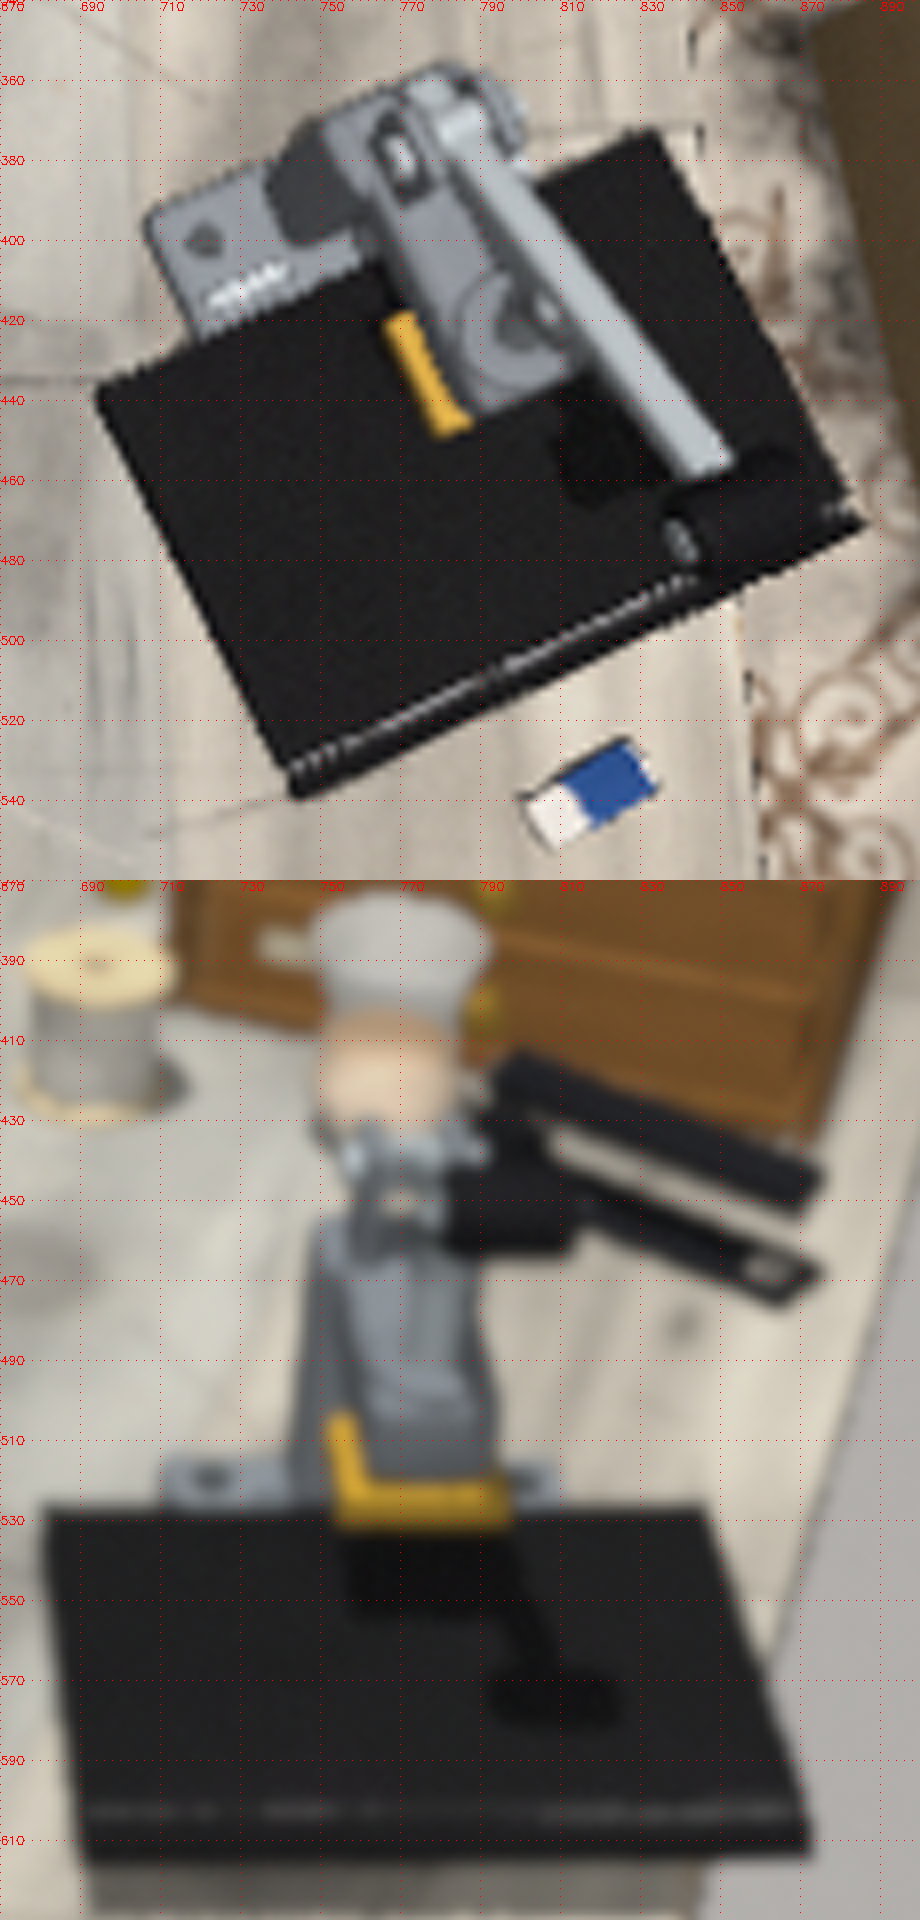

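```bash
cat > h.py <<'E'
from plant import robot, camrig, planner, status
import cv2,numpy as np
from scipy.spatial.transform import Rotation as R
def ray(n,U,V):
    c=camrig.calibration(n); p=np.array([[[(U+.5)/2-.5,(V+.5)/2-.5]]])
    x,y=cv2.undistortPoints(p,c["intrinsics"],c["distortion"])[0,0]
    return c["xyz"],R.from_rotvec(c["attitude"]).apply([x,-y,-1])
def atz(n,U,V,z):
    o,d=ray(n,U,V); return o+d*(z-o[2])/d[2]
def tri(p,q):
    o1,d1=ray("top",*p);o2,d2=ray("scene",*q)
    s=np.linalg.lstsq(np.c_[d1,-d2],o2-o1,rcond=None)[0]
    a,b=o1+s[0]*d1,o2+s[1]*d2; return (a+b)/2,np.linalg.norm(a-b)
E
python3 - <<'E'
from h import *
print("grip tri",tri((854,467),(797,451)))
print("at z",atz("top",854,467,.222),atz("scene",797,451,.222))
print("leftpress grip",atz("top",628,494,.222),atz("scene",579,410,.222))
T=[(694,438),(834,372),(884,470),(742,532)]
B=[atz("top",*p,.036) for p in T]; print(np.round(B,4))
for i in range(4):
    d=B[(i+1)%4]-B[i]; print(np.linalg.norm(d),np.degrees(np.arctan2(d[1],d[0])))
S=[(681,528),(846,528),(871,608),(691,608)]
S=[atz("scene",*p,.036) for p in S]; print(np.round(S,4))
for i in range(4):
    d=S[(i+1)%4]-S[i]; print(np.linalg.norm(d),np.degrees(np.arctan2(d[1],d[0])))
piv=atz("top",782,372,.155);g=atz("top",848,457,.215); d=g-piv;print("lever",piv,np.linalg.norm(d[:2]),np.degrees(np.arctan2(d[1],d[0])))
E
```

```text
grip tri (array([ 0.47714774, -0.30054474,  0.22299006]), np.float64(0.0020190347181808423))
at z [ 0.47683106 -0.29990544  0.222     ] [ 0.47954729 -0.30109312  0.222     ]
leftpress grip [ 0.45551951 -0.05652361  0.222     ] [ 0.46364623 -0.05706887  0.222     ]
[[ 0.537  -0.1589  0.036 ]
 [ 0.6203 -0.3516  0.036 ]
 [ 0.4866 -0.407   0.036 ]
 [ 0.4118 -0.2147  0.036 ]]
0.20999924985684304 -66.62393937494029
0.14468893502116265 -157.49822022509105
0.2062869122741425 111.25668256595652
0.13705313309384068 24.064077031840217
[[ 0.535  -0.1633  0.036 ]
 [ 0.6162 -0.3527  0.036 ]
 [ 0.482  -0.4077  0.036 ]
 [ 0.4026 -0.2206  0.036 ]]
0.20606698327574027 -66.77627923048831
0.14507046960767062 -157.7325090615189
0.2031893130180274 113.01008171528815
0.14429336232872741 23.405607608821956
lever [ 0.59729922 -0.24862837  0.155     ] 0.11904924127872486 -156.11223706604625
```

The two views agree: grip at (0.478, -0.300, 0.2225) against 0.222 m expected, and lever heading about 23.5°. The pivot predicted from these, (0.599, -0.248), matches the one I read off the picture. Next I close the fingers and approach over a high, retracted route.

```bash
cat >> h.py <<'E'
yaw=np.radians(23.5); u=np.array([np.cos(yaw),np.sin(yaw),0])
G=np.array([.478,-.300,.222]); P=G+.150*np.cos(.5)*u; P[2]=.150
def ori(s=1):
    y=s*np.array([-u[1],u[0],0]); z=np.array([0,0,-1.]); return R.from_matrix(np.c_[np.cross(y,z),y,z]).as_rotvec()
def tcp(th,gap=0):
    a=.5-th; g=P-.150*np.cos(a)*u; g[2]=.150+.150*np.sin(a)+.014+.022+gap; return g
E
python3 - <<'E'
from h import *
c=[(planner.ik(tcp(0,.06),ori(s)),s) for s in(1,-1)]; print(c)
s=min((q for q in c if q[0] is not None),key=lambda q:abs(q[0][5]))[1]; print(s)
robot.grip(0.0,40)
st=status.state()
robot.move_straight(st["eef_pos"]+[0,0,.13],speed=.25)
for p in([.25,.25,.40],[.33,-.02,.40]): robot.move_to(np.array(p),ori(s))
robot.move_to(tcp(0,.10),ori(s)); robot.move_straight(tcp(0,.025))
st=status.state(); print(st)
for n in("scene","top"):
    cv2.imwrite(f"pics/{n}1.png",cv2.resize(camrig.capture(n),None,fx=2,fy=2,interpolation=cv2.INTER_CUBIC))
a=cv2.imread("pics/top1.png")[300:580,600:940];b=cv2.imread("pics/scene1.png")[300:640,600:940]
cv2.imwrite("pics/d.png",cv2.resize(np.vstack([a,b]),None,fx=2.5,fy=2.5))
E
```

```text
[(array([-7.68044899e-01,  3.66614333e-01,  1.25671799e+00, -4.44089210e-16,
        1.51826033e+00, -2.74899360e+00]), 1), (array([-7.68044899e-01,  3.66614333e-01,  1.25671799e+00, -4.44089210e-16,
        1.51826033e+00,  3.92599054e-01]), -1)]
-1
{'t': 6.1, 'qpos': array([-7.67502421e-01,  3.80684356e-01,  1.32275639e+00,  1.32648592e-05,
        1.43613906e+00,  3.92675076e-01]), 'qd': array([-0.0037609 , -0.00625139, -0.01452316, -0.00206671,  0.00060568,
       -0.00093808]), 'effort': array([ 1.61822699e-02, -4.39722061e+01, -2.58414996e+01,  1.18232692e-03,
       -2.98375601e-02,  1.26565745e-03]), 'eef_pos': array([ 0.47828384, -0.2998533 ,  0.28425079]), 'orientation': array([3.07399146e+00, 6.40136303e-01, 1.79612687e-03]), 'wrist_force': array([ 0.68252414,  0.68871912, -0.10386994]), 'wrist_torque': array([ 0.01061017, -0.01683876, -0.01134468]), 'gripper_force': 0.0, 'width': 7.576134765149525e-05}
```

View pics/d.png

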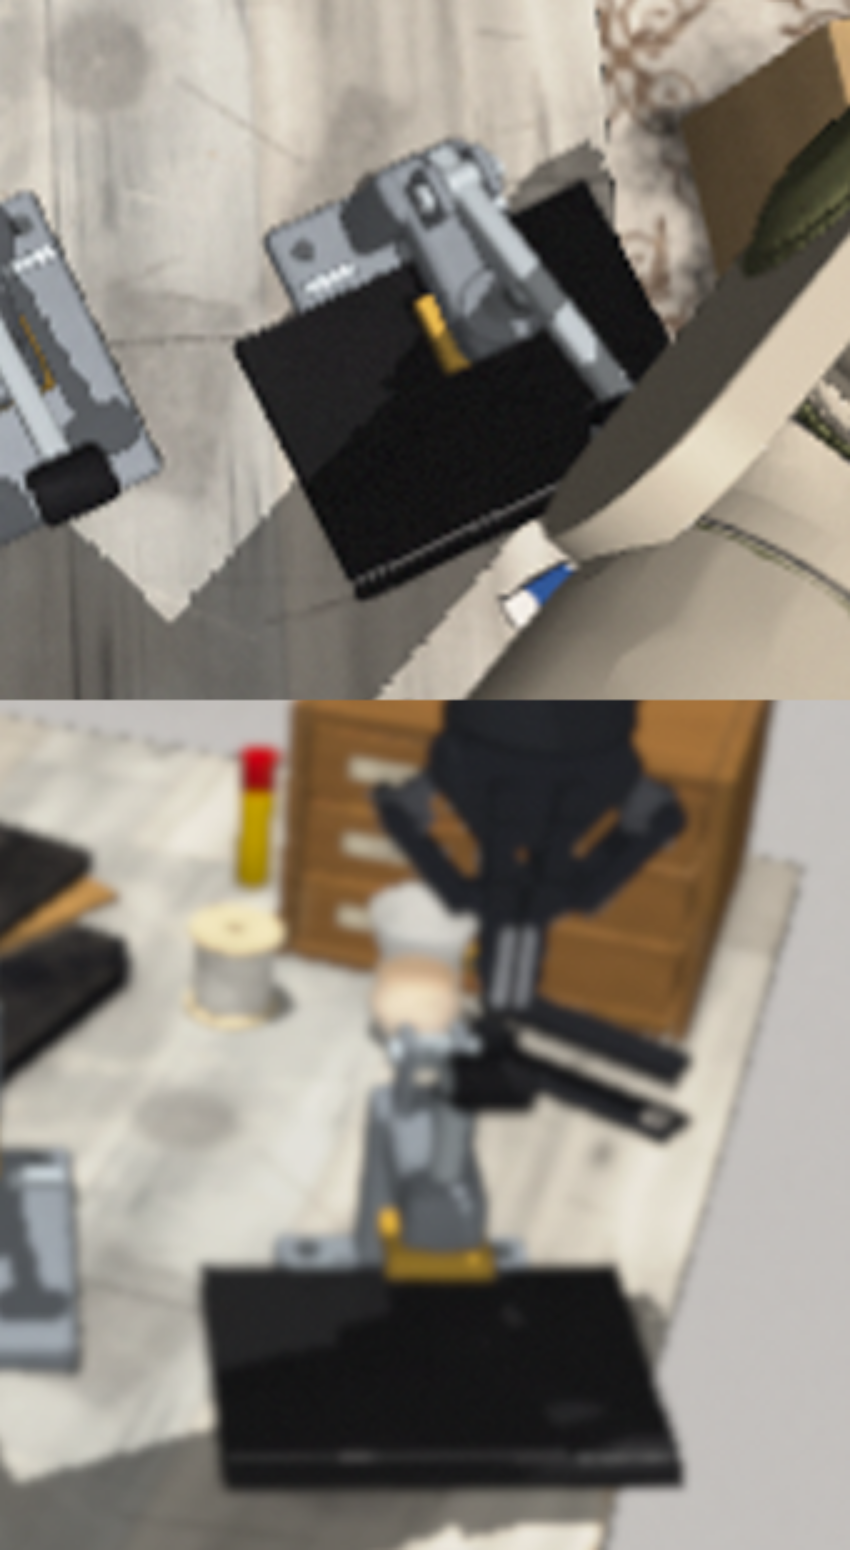

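Run:
```python
from h import *
def proj(n,X):
    c=camrig.calibration(n); p=R.from_rotvec(c["attitude"]).inv().apply(np.array(X)-c["xyz"])*[1,-1,-1]
    return cv2.projectPoints(p[None],np.zeros(3),np.zeros(3),c["intrinsics"],c["distortion"])[0][0,0]*2+.5
y=np.array([-u[1],u[0],0])
tip=status.state()["eef_pos"]-[0,0,.022]
crop=lambda p:(p-[600,300])*2.5+[0,700]
print("tip",proj("scene",tip),crop(proj("scene",tip)))
for k in(-.018,0,.018): print("grip",proj("scene",G+k*y),crop(proj("scene",G+k*y)),proj("top",G+k*y))
print("pivot",proj("scene",P),proj("top",P))
g=cv2.imread("pics/scene0.png",0)
print(g[440:468:4,770:822:2])
```

```text
tip [800.15499354 418.83610526] [500.38748385 997.09026315]
grip [812.59929937 451.49412278] [ 531.49824842 1078.73530694] [868.69939204 458.76044319]
grip [795.64061398 451.52338381] [ 489.10153495 1078.80845951] [853.99700066 465.91086792]
grip [778.64615285 451.54929803] [ 446.61538213 1078.87324508] [839.23495012 473.08204234]
pivot [769.39474106 440.16795329] [779.87324382 371.76662046]
[[123 125 132 142 143 125 102  91  93 103  93  62  35  29  27  27  26  25
   34  55  80 104 123 136 144 148]
 [104  99  99 101  96  75  49  38  38  39  38  36  34  33  33  32  32  33
   32  31  32  36  39  47  61  80]
 [139 132 118 110 107  89  57  38  35  36  36  35  35  34  35  34  33  34
   33  33  32  32  33  33  29  24]
 [138 131 126 132 128  99  61  37  32  32  34  33  32  33  32  33  32  32
   32  30  31  32  38  43  38  32]
 [ 78  75  82  97  97  76  46  28  24  26  25  27  27  28  27  27  27  26
   27  28  29  33  46  59  60  50]
 [ 72  70  70  70  65  48  29  21  21  20  20  21  22  23  22  22  22  22
   21  22  29  56  99 134 144 130]
 [104  95  90  94  95  88  73  59  49  45  54  69  79  82  82  81  79  80
   80  82  92 115 144 166 174 172]]
```

The fingers look about 3–5 mm right of the grip's centre, so I'll shift 3 mm along +y and push. The pads will still sit well on the 36 mm grip.

Run:
```python
from h import *
off=.003*np.array([-u[1],u[0],0])
def rep(l): 
    s=status.state(); print(l,round(s["t"],2),np.round(s["eef_pos"],4),np.round(s["wrist_force"],1)); return s
robot.move_straight(tcp(0,.006)+off,speed=.08); rep("above")
for th in [.0,.1,.2,.3,.4,.5,.55,.58,.6,.62,.64]:
    robot.move_straight(tcp(th)+off,speed=.06); s=rep(th)
    if abs(s["wrist_force"][2])>35: break
robot.wait(.5); rep("hold")
im=camrig.capture("scene"); cv2.imwrite("pics/e.png",cv2.resize(im[150:320,300:470],None,fx=4,fy=4))
```

```text
above 6.59 [ 0.4768 -0.2973  0.2641] [-0.  -0.5 -0.1]
0.0 6.84 [ 0.477  -0.2974  0.2581] [-0.2 -0.5  0.5]
0.1 7.24 [ 0.4704 -0.3002  0.245 ] [-3.9  0.1  4.9]
0.2 7.64 [ 0.4658 -0.3025  0.2311] [-3.6 -0.9  6.3]
0.3 8.04 [ 0.4625 -0.3041  0.2167] [-4.3 -2.3  6.8]
0.4 8.44 [ 0.4605 -0.3052  0.202 ] [-4.9 -2.2  8.5]
0.5 8.84 [ 0.4598 -0.3057  0.1872] [-4.3 -2.9  9.2]
0.55 9.12 [ 0.4602 -0.3057  0.1798] [-4.1 -4.1  8.7]
0.58 9.37 [ 0.4605 -0.3057  0.1754] [-4.3 -4.7 10.6]
0.6 9.62 [ 0.4607 -0.3056  0.1726] [-4.6 -3.2  9.3]
0.62 9.87 [ 0.4611 -0.3056  0.1705] [-6.9 -2.1 17. ]
0.64 10.12 [ 0.4612 -0.3057  0.1697] [-14.7   1.6  34.5]
hold 10.62 [ 0.4612 -0.3057  0.1697] [-13.9   1.3  34.7]
```

View pics/e.png

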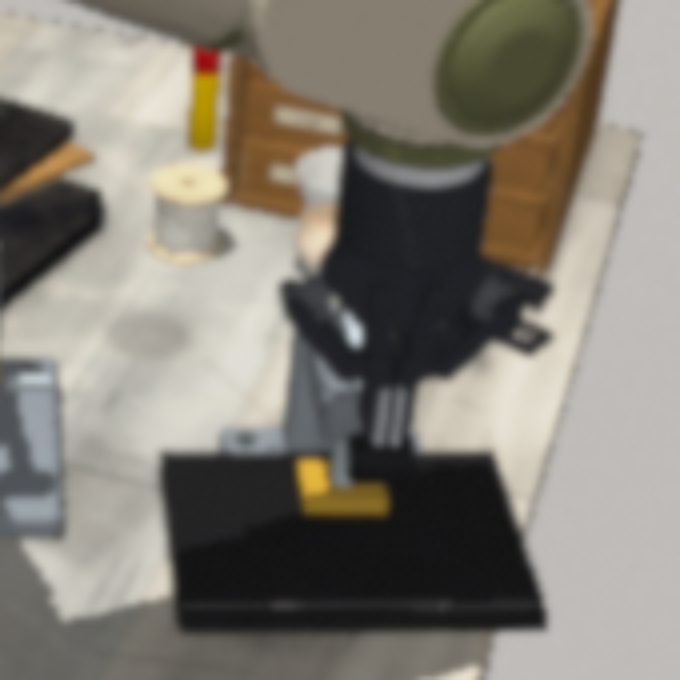

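The force jumped to 35 N at the predicted stop height. The picture shows the lever down, the brass die on the cover at about (343,500), and the book in place. I'll ride the lever back up so it doesn't snap, then withdraw and check.

Run:
```python
from h import *
off=.003*np.array([-u[1],u[0],0])
for th in [.6,.5,.4,.3,.2,.1,0]: robot.move_straight(tcp(th)+off,speed=.08)
robot.move_straight(tcp(0,.12)+off,speed=.15)
robot.move_to(np.array([.33,-.02,.40]),ori(-1)); robot.move_to(np.array([.25,.25,.40]),ori(-1)); robot.wait(.5)
s=status.state(); print(s["t"],s["wrist_force"])
a=camrig.capture("top")[170:280,250:460]; b=camrig.capture("scene")[170:320,250:460]
a0=cv2.resize(cv2.imread("pics/top0.png"),(560,420),interpolation=cv2.INTER_AREA)[170:280,250:460]
b0=cv2.resize(cv2.imread("pics/scene0.png"),(560,420),interpolation=cv2.INTER_AREA)[170:320,250:460]
cv2.imwrite("pics/f.png",cv2.resize(np.hstack([np.vstack([a0,b0]),np.vstack([a,b])]),None,fx=3,fy=3))
```

```text
16.6583 [ 0.43674551 -0.11050613  0.05297394]
```

View pics/f.png

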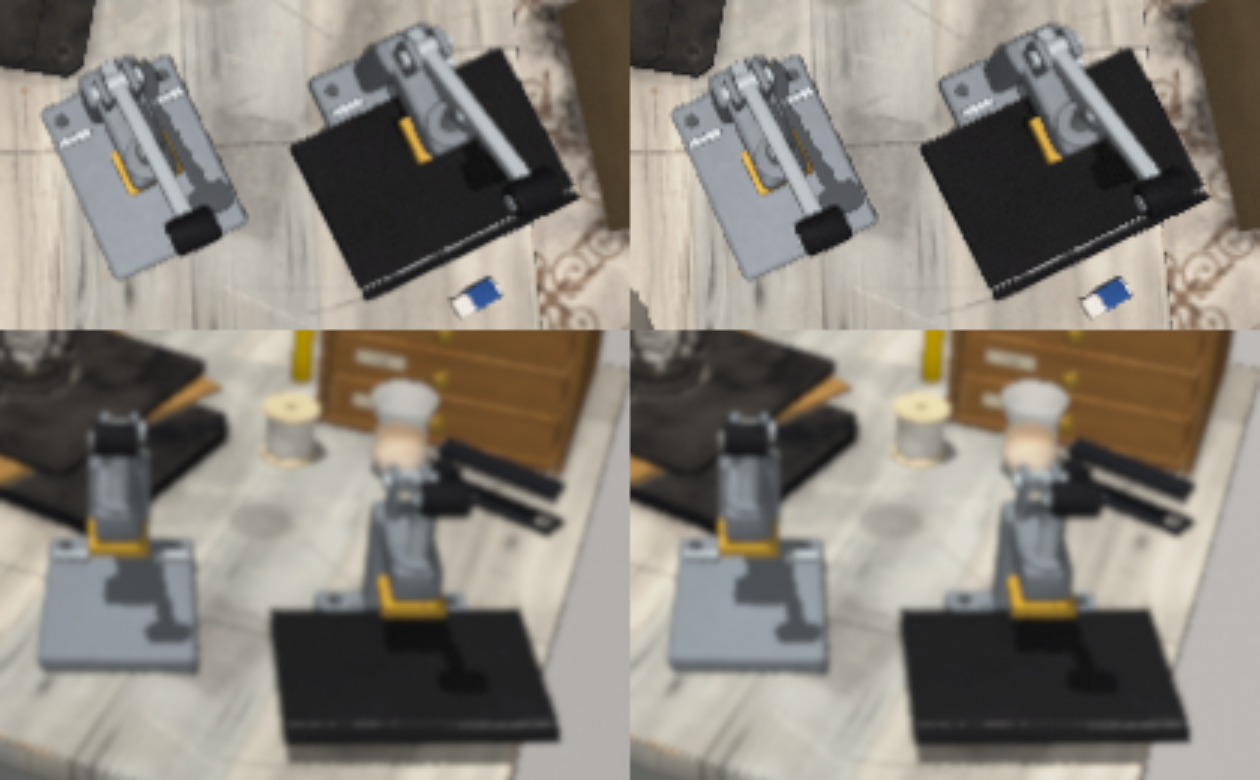

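Before (left) and after (right) match: both levers are up (grips at about (1160,195) and (825,230)), the book hasn't moved, and the arm is clear.

```bash
python3 -c "
from plant import robot, camrig, planner, status
print(robot.hand_in())"
```

```text
the job is handed in; nothing more can be done
None
```

The book is stamped and the job handed in (no verdict came back): the lever was held at its stop for about half a second and is back up, and the pictures show the book and the empty press unmoved.

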